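# Clear the drying box's spring lid and hold it half open

## Robot

A 7-joint arm with a two-finger parallel gripper is mounted at the origin on the work surface; the furniture and walls round the work are solid. World frame = base frame: x ahead of the robot, y to its left, z up, the work surface at z = 0. Lengths are in mm, angles in rad, forces in N, time in s.
With the tool pointing down it reaches from about 425 to 875 mm from the base axis. Payload 8.4 kg.
Tool frame: the origin (TCP) lies midway between the tips of the shut fingers; the grasp point (between the pads) lies 19 mm behind it; z points along the fingers, y is the direction in which the jaws open and shut (so a half turn about z gives the same grasp; the last joint's range is limited). The gripper opens to 85 mm and grips with 20 to 120 N. Pads are 22 mm wide; open, the fingers measure 114 mm over their backs; the gripper's body (76 mm by 85 mm) begins 54 mm behind the grasp point. The pads swing forward as they close: fully open they stand 13 mm farther back than shut.
Start: joints at [-1.442, 0.333, 0.04, 1.465, -0.013, 1.343, -0.059], TCP at [146.796, 633.178, 231.308] pointing down, gripper open.
Joint ranges: [-2.58, 2.58], [-0.38, 2.09], [-1.3, 1.39], [0.25, 2.4], [-1.5, 4.64], [0.08, 2.09], [-2.65, 2.65]. Speed limits (rad/s): [2.22, 2.22, 2.79, 2.79, 3.14, 3.14, 3.14].

## Interface

Orientations are given as a rotation vector (axis times angle).
In Python, from plant import ctrl, optics gives the robot as it stands. Calls block until the motion is done:
- ctrl.goto(position, orientation): joint-space move of the TCP to a pose.
- ctrl.line_to(position, attitude=None, speed=150, stop_force=None): straight line of the TCP; attitude=None keeps the orientation; speed is the mean speed in mm/s. With stop_force (N) it stops when the force on the tool has changed by that much, and returns True; else False.
- ctrl.set_joints(angles): joint-space move.
- ctrl.command_gripper(opening, effort=None): finger opening in mm; effort is the grip in N (None keeps the last); returns when the fingers have stopped.
- ctrl.sleep(seconds).
- ctrl.ik(position, orientation): joint angles nearest the present ones, or None.
- optics.grab_frame(name): name is "scene" or "side" or "wrist"; returns a dict with "pixels" (384x512x3 uint8, red, green, blue), "mtx" (3x3 intrinsics, pixels), "cam_to_world" (4x4, takes a point from camera to world coordinates). Camera axes: x right, y down, z forward; pixel columns grow to the right and rows downward; lengths in mm; the calibration is good to about 2 mm. A picture is of the moment at which its call begins. There is no depth.
A pose or a line that the arm cannot do raises ctrl.Unreachable and nothing moves.
- ctrl.hand_in(): hands the job in, once; it reports no verdict.
Readings, each from a call of its own:
- ctrl.get_time(): time.
- ctrl.get_joint_positions(): joint angles.
- ctrl.get_qd(): joint speeds.
- ctrl.get_joint_efforts(): joint torques, N m.
- ctrl.get_eef_pos(): TCP position.
- ctrl.get_ee_rot(): TCP orientation.
- ctrl.get_force(): force on the tool from outside, world axes, zero at the start.
- ctrl.get_wrist_torque(): the same for the moment, N m.
- ctrl.get_grip_width(): finger opening in mm.
Only numpy, scipy, OpenCV 4.12 (cv2) and the standard library are available. Lean on these libraries where they do the work, as an engineer would, in place of code of your own. Each camera call takes 0.05 s, during which the arm holds its last target.

## Task

Take the sample bottle off the lid of the drying box and stand it upright on the bare bench beside the box. Then lift the box's spring lid by its bar handle to 45 degrees and hold it there so that a colleague can reach the crucibles inside; it falls shut when let go, so finish while you are still holding it. Do not knock the bottle over and leave everything else where it is.

Things in the scene. Friction and masses are not known exactly. Their poses are not given: they have to be found in the camera images.
- drying_box: Grey open-topped box fixed to the bench, 160 mm (its x) by 220 mm (its y) by 78 mm high, walls 6 mm, closed by a lid. Origin: centre of its underside, on the bench; z up, x from the handle side to the hinge side, y to the left. Turned by up to 0.3 rad from facing the robot.
- spring_lid (a joint): Angle of the lid, rad: 0 shut and level, grows as its handle side rises (45 degrees = 0.785; stop at 1.4). Clear pane in an 8 mm thick aluminium frame, 164 by 224 mm, upper face 86 mm above the bench when shut, hinged on the box's far (+x) rim. Weight and a spring press it shut: about 3 to 6 N along the path of the handle; it falls shut from every angle.
- angle_mark (a point): Small dark ball, 10 mm, that marks 45 degrees on a thin fixed steel arc beside the lid's left edge (118 mm left of the box's middle). The arc is centred on the hinge line, 85 mm radius, ticks every 15 degrees, and rises to 163 mm above the bench at the hinge. Seen from the side, the lid's lower face points at the ball at 45 degrees.
- lid_hinge (a point): Middle of the lid's hinge line, fixed on the box: 80 mm along the box's +x from its centre, 78 mm above the bench; the hinge line runs along this frame's y axis. Frame as the box's.
- lid_bar (a point): Middle of the lid's bar handle: round dark steel bar, 10 mm diameter, 110 mm long along the box's y between end posts, 40 mm above the lid's upper face. Lid shut: 150 mm from the hinge line towards box -x, 48 mm above it. Moves and turns with the lid (x to the hinge, y along the bar, z away from the lid). It can roll between the fingers, so a gripper may stay pointing down.
- bottle_centre (a point): Centre (45 mm above its underside) of the sample bottle standing on the lid: round, 48 mm diameter, 90 mm high with its ribbed screw cap, 0.08 to 0.17 kg; z is its own upward axis. It starts on the lid 10 to 40 mm to the hinge side of the box's centre and up to 40 mm left or right.
- lid_bottle: The same sample bottle; origin at the centre of its underside.
- beaker_b: Clear beaker, 54 mm diameter, 68 mm high, behind the box. Leave alone. Origin at the centre of its underside.
- weight: Brass weight, 22 mm diameter, 36 mm high, before the box. Leave alone. Origin at the centre of its underside.
- timer: Low bench timer, 62 by 66 by 19 mm, left of the robot. Leave alone. Origin at the centre of its underside.
- dish: Shallow aluminium weighing dish, 59 mm diameter, 13 mm high, left and behind the box. Leave alone. Origin at the centre of its underside.
- crucible_0: Small white crucible, 37 mm diameter, 28 mm high, inside the box in the right half. Leave alone. Origin at the centre of its underside.
- crucible_1: The same, in the left half of the box. Leave alone.
Not all that is in view belongs to the job. What is shaped like the lid_bottle but green or red is not meant.

How it is judged (in metres and radians):
On the way, in this order (a step that is already met when the one before it is completed fails the run):
1. the bottle stands upright on the bench, let go, while the lid is still shut (height (world z) of bottle_centre between 0.035 and 0.053 m and angle between bottle_centre's own z axis and vertical below 0.12 rad and contact force between lid_bottle and drying_box below 0.05 N and contact force between lid_bottle and the arm below 0.05 N and contact force between lid_bottle and the fingers below 0.05 N and value of joint spring_lid below 0.12 rad), for 0.2 s.
2. the lid is raised by the fingers to 45 degrees, within 5 degrees (value of joint spring_lid between 0.698 and 0.873 rad and contact force between the fingers and drying_box above 0.5 N), for 0.2 s.
At the end, for the whole second after the job is handed in: Fingers still hold the lid (over 0.5 N), at rest at 45 degrees within 5 (0.698 to 0.873 rad); the bottle stands upright (within 0.12 rad), at rest on the bench, clear of box and robot; beaker, weight, timer, dish and crucibles are within 30 mm of their starts (all of step 2 and height (world z) of bottle_centre between 0.035 and 0.053 m and angle between bottle_centre's own z axis and vertical below 0.12 rad and contact force between lid_bottle and drying_box below 0.05 N and contact force between lid_bottle and the arm below 0.05 N and contact force between lid_bottle and the fingers below 0.05 N and linear speed of lid_bottle below 0.02 m/s and velocity of joint spring_lid between -0.05 and 0.05 rad/s and distance of each of beaker_b, weight, timer, dish, crucible_0, crucible_1 from where it was at the start of the episode below 0.03 m); the arm keeps its last pose, push and grip.
It fails at once if the bottle is tipped over (beyond 0.7 rad) (angle between bottle_centre's own z axis and vertical above 0.7 rad).
It fails at once if the beaker, weight, timer, dish or a crucible is moved more than 30 mm (distance of any of beaker_b, weight, timer, dish, crucible_0, crucible_1 from where it was at the start of the episode above 0.03 m).
It also fails if it takes over 48 s, if anything falls off the work surface, if the arm or the gripper's body presses on something with over 40 N, if the wrist force passes 120 N, or if a joint passes its speed limit or range.

## Working session

There is one attempt and no reset: what is moved stays moved. The work goes in short steps, each a Python script; the robot and the scene stay as the last script left them, time stands still between calls to the robot, and variables do not carry over. Pictures are saved under pics/ and viewed, and the job is handed in when it is done.

```bash
ls; mkdir -p pics; python3 - <<'E'
from plant import ctrl, optics
import cv2,numpy as np
for n in("scene","side","wrist"):
    f=optics.grab_frame(n); cv2.imwrite(f"pics/{n}0.png",cv2.cvtColor(f["pixels"],cv2.COLOR_RGB2BGR))
    np.savez(f"pics/{n}0.npz",**f)
    print(n,np.round(f["mtx"],1).tolist(),np.round(f["cam_to_world"],3).tolist())
print(ctrl.get_time(),ctrl.get_ee_rot(),ctrl.get_grip_width())
E
```

```text
pics
scene [[448.7, 0.0, 254.2], [0.0, 448.7, 199.5], [0.0, 0.0, 1.0]] [[-0.958, -0.246, 0.15, 383.418], [-0.287, 0.786, -0.548, 783.798], [0.017, -0.567, -0.823, 1167.371], [0.0, 0.0, 0.0, 1.0]]
side [[347.8, 0.0, 254.3], [0.0, 347.8, 194.3], [0.0, 0.0, 1.0]] [[0.056, -0.878, 0.475, 161.453], [-0.998, -0.044, 0.037, 23.158], [-0.011, -0.477, -0.879, 853.506], [0.0, 0.0, 0.0, 1.0]]
wrist [[296.7, 0.0, 254.8], [0.0, 296.7, 192.9], [0.0, 0.0, 1.0]] [[0.226, 0.94, 0.255, 83.034], [0.974, -0.218, -0.061, 647.447], [-0.001, 0.263, -0.965, 372.817], [0.0, 0.0, 0.0, 1.0]]
0.15 [-3.57115259e-01 -3.12117635e+00  1.97622901e-03] 85.42866490360885
```

View pics/scene0.png

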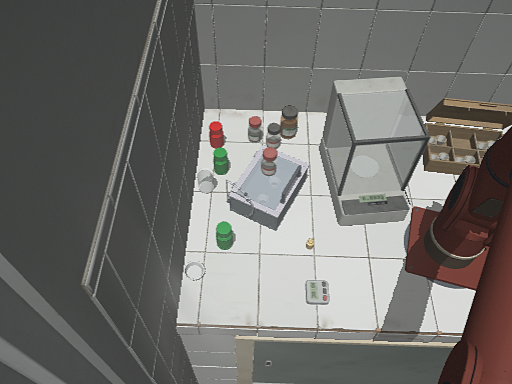

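View pics/side0.png

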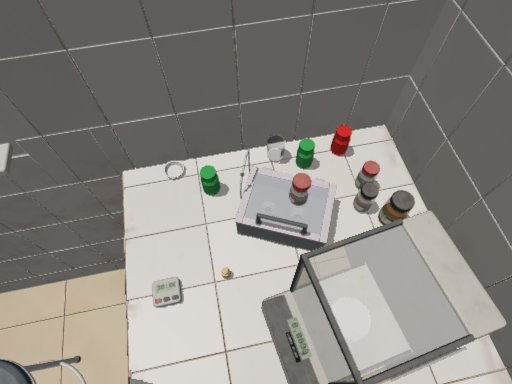

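View pics/wrist0.png

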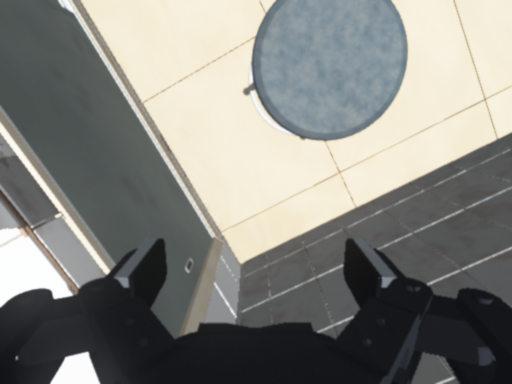

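Candidates: the white bottle with a red cap on the lid, scene (270,162), side (301,188). A similar one is on the bench at scene (255,128), side (369,174). Green ones are at scene (221,160) and (224,235), red at (216,134), and dark-capped jars at (274,135) and (289,120). I choose the one on the lid and will check it in crops.

```bash
python3 - <<'E'
import cv2
a=cv2.imread("pics/scene0.png")[100:260,180:340]; cv2.imwrite("pics/c1.png",cv2.resize(a,None,fx=3.75,fy=3.75,interpolation=cv2.INTER_CUBIC))
a=cv2.imread("pics/side0.png")[120:270,190:390]; cv2.imwrite("pics/c2.png",cv2.resize(a,None,fx=4,fy=4,interpolation=cv2.INTER_CUBIC))
E
```

```text
(no output)
```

View pics/c1.png

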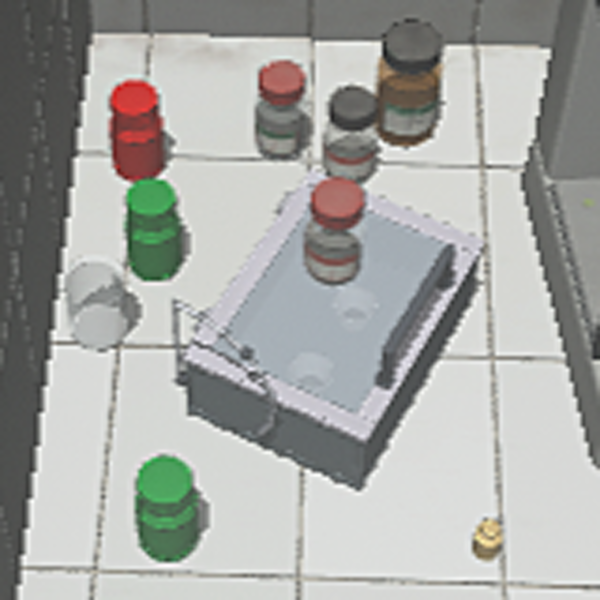

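View pics/c2.png

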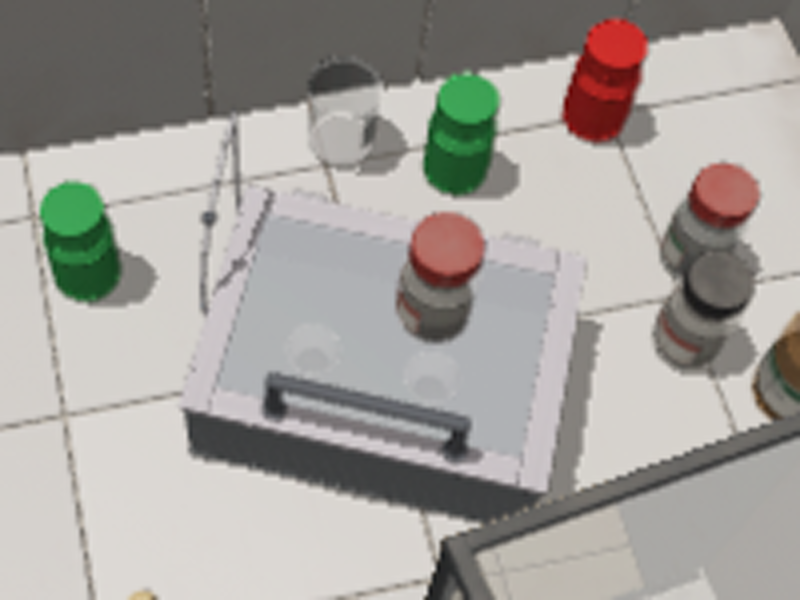

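```bash
cat > h.py <<'E'
import numpy as np, cv2
from scipy.optimize import least_squares
def load(n): 
    d=np.load(f"pics/{n}.npz"); return d["mtx"],d["cam_to_world"]
def proj(K,T,P):
    P=np.atleast_2d(P); c=(P-T[:3,3])@T[:3,:3]; q=c@K.T; return q[:,:2]/q[:,2:]
def plane(K,T,uv,z):
    d=T[:3,:3]@np.linalg.inv(K)@np.array([uv[0],uv[1],1]); o=T[:3,3]; return o+d*(z-o[2])/d[2]
def boxpts(p,L):
    x,y,a=p; L=np.atleast_2d(np.array(L,float)); c,s=np.cos(a),np.sin(a)
    return np.c_[x+c*L[:,0]-s*L[:,1],y+s*L[:,0]+c*L[:,1],L[:,2]]
E
python3 - <<'E'
from h import *
S=load("scene0");D=load("side0")
sc=lambda u,v:np.array([180+u/3.75-.37,100+v/3.75-.37]); sd=lambda u,v:np.array([190+u/4-.375,120+v/4-.375])
# local pts: near-left, near-right, far-right ; lid spans x: hinge(80) .. 
L=[(-82,112,86),(-82,-112,86),(82,-112,86)]
uS=np.array([sc(365,440),sc(482,245),sc(310,175)]);uD=np.array([sd(185,408),sd(545,490),sd(583,255)])
for i in range(3): print(np.round(plane(*S,uS[i],86),1),np.round(plane(*D,uD[i],86),1))
f=lambda p:np.r_[(proj(*S,boxpts(p,L))-uS).ravel(),(proj(*D,boxpts(p,L))-uD).ravel()]
for t in(0,):
    r=least_squares(f,[600,0,0.]);print(r.x,np.round(r.fun,1))
bars=[(-70,55,126),(-70,-55,126)]
print("bar pred",proj(*S,boxpts(r.x,bars)),proj(*D,boxpts(r.x,bars)))
m=r.x; print("mark",proj(*S,boxpts(m,[80-60.1,118,78+60.1])),proj(*D,boxpts(m,[80-60.1,118,78+60.1])))
print("bar obs",sc(385,378),sc(447,255),sd(272,380),sd(465,425), "mark obs",sd(208,217),sc(247,352))
print("cap",plane(*S,sc(338,200),176),plane(*D,sd(449,242),176))
g={"greenA":(sc(152,200),sd(468,102)),"greenB":(sc(166,482),sd(72,210)),"red":(sc(135,100),sd(615,45)),"white2":(sc(282,83),sd(725,193)),"dark":(sc(354,108),sd(720,283))}
for k,(a,b) in g.items(): print(k,np.round(plane(*S,a,90),0),np.round(plane(*D,b,90),0))
print("beaker",np.round(plane(*S,sc(97,280),68),0),np.round(plane(*D,sd(345,85),68),0))
print("weight",np.round(plane(*S,sc(487,525),36),0), "dish",plane(*S,(195,271),13),"timer",plane(*S,(317,291),19))
print("balance near corner?",plane(*D,sd(445,545),250))
E
```

```text
[500.8 103.2  86. ] [499.4  95.4  86. ]
[ 457.9 -109.9   86. ] [ 458.1 -118.5   86. ]
[ 614.8 -140.5   86. ] [ 618.3 -149.2   86. ]
[ 5.59180286e+02 -2.37453848e+01 -1.90134528e-01] [ 0.5 -0.3  0.7 -2.  -0.4 -2.2 -2.6 -0.3 -0.1  0.3  0.  -0.1]
bar pred [[283.199319   192.57075189]
 [299.08699694 166.07144056]] [[257.34760717 215.04890969]
 [304.49908076 225.55897045]]
mark [[244.98546286 193.81209833]] [[240.9267087  174.48362648]]
bar obs [282.29666667 200.43      ] [298.83 167.63] [257.625 214.625] [305.875 225.875] mark obs [241.625 173.875] [245.49666667 193.49666667]
cap [567.82458069 -45.59636812 176.        ] [569.53874643 -53.98822806 176.        ]
greenA [732. -71.  90.] [732. -78.  90.]
greenB [632. 186.  90.] [634. 180.  90.]
red [ 784. -174.   90.] [ 785. -179.   90.]
white2 [ 667. -233.   90.] [ 667. -243.   90.]
dark [ 599. -223.   90.] [ 600. -233.   90.]
beaker [754.   7.  68.] [759.   5.  68.]
weight [396. 119.  36.] dish [682.16818537 299.30232384  13.        ] timer [341.33483775 259.67651937  19.        ]
balance near corner? [366.16596104 -42.33559757 250.        ]
```

The lid bottle is confirmed: clear glass, red cap, standing on the pane at side (300,185). The fitted box and bottle agree with the stated offsets, with the bottle at local (14,-24). Scene and side differ by 8 mm in y, so I'll use the wrist camera to settle that. First I'll check how far the balance extends.

```bash
python3 - <<'E'
from h import *
S=load("scene0");D=load("side0")
# balance: base corners scene, side
for uv in[(320,150),(343,222),(410,214)]: print("base z0",plane(*S,uv,0))
# triangulate top-left-near corner: scene (340,193)? side (300,262)
def tri(a,b):
    A=[];B=[]
    for (K,T),uv in((S,a),(D,b)):
        d=T[:3,:3]@np.linalg.inv(K)@np.array([*uv,1]);d/=np.linalg.norm(d);M=np.eye(3)-np.outer(d,d);A.append(M);B.append(M@T[:3,3])
    return np.linalg.solve(sum(A),sum(B))
print(tri((333,82),(412,222)),tri((424,137),(462,308)))
from plant import ctrl
for a in (0,): pass
def down(yaw_y):  # tool y axis at angle yaw_y, z down
    y=np.array([np.cos(yaw_y),np.sin(yaw_y),0]);z=np.array([0,0,-1.]);x=np.cross(y,z)
    return cv2.Rodrigues(np.c_[x,y,z])[0].ravel()
print(cv2.Rodrigues(ctrl.get_ee_rot())[0].round(2))
for yy in(-.19,-.19+np.pi,1.38,-1.76):
    for p in((565,-48,330),(565,-48,145),(500,200,60),(490,-11,107),(567,-25,199)):
        q=ctrl.ik(p,down(yy)); print(round(yy,2),p,None if q is None else np.round(q,2))
E
cat >> h.py <<'E'
def down(yaw_y):
    y=np.array([np.cos(yaw_y),np.sin(yaw_y),0]);z=np.array([0,0,-1.]);x=np.cross(y,z)
    return cv2.Rodrigues(np.c_[x,y,z])[0].ravel()
E
```

```text
base z0 [ 439.57422678 -257.59781158    0.        ]
base z0 [311.81020602   6.38900842   0.        ]
base z0 [117.09675533 -84.83717102   0.        ]
[ 431.84862474 -235.72735679  303.58938285] [ 217.46949733 -211.49626597  296.37217822]
[[-0.97  0.23 -0.  ]
 [ 0.23  0.97 -0.  ]
 [-0.   -0.   -1.  ]]
-0.19 (565, -48, 330) [-0.58  0.14  0.67  1.54 -0.08  1.49 -0.1 ]
-0.19 (565, -48, 145) [-0.81  0.34  0.99  1.82 -0.31  1.15  0.09]
-0.19 (500, 200, 60) [-0.95  0.3   0.56  1.95 -0.19  0.95 -0.48]
-0.19 (490, -11, 107) [-0.92  0.15  0.93  2.03 -0.14  1.02 -0.11]
-0.19 (567, -25, 199) [-0.85  0.26  0.97  1.75 -0.23  1.25 -0.01]
2.95 (565, -48, 330) None
2.95 (565, -48, 145) [ 0.89  0.44 -1.09  1.74  0.41  1.22  2.64]
2.95 (500, 200, 60) [-0.71  0.27  0.28  1.94 -0.09  0.94  2.57]
2.95 (490, -11, 107) [ 1.01  0.34 -1.22  1.95  0.36  1.1   2.59]
2.95 (567, -25, 199) [ 0.94  0.44 -1.23  1.67  0.43  1.34  2.59]
1.38 (565, -48, 330) [-0.74  0.15  0.85  1.55 -0.12  1.5   1.5 ]
1.38 (565, -48, 145) [-0.78  0.32  0.95  1.82 -0.29  1.15  1.64]
1.38 (500, 200, 60) [-0.85  0.28  0.45  1.94 -0.15  0.95  1.05]
1.38 (490, -11, 107) [-0.9   0.15  0.9   2.03 -0.13  1.02  1.45]
1.38 (567, -25, 199) [-0.84  0.26  0.95  1.75 -0.22  1.25  1.55]
-1.76 (565, -48, 330) [-0.83  0.17  0.97  1.55 -0.14  1.5  -1.62]
-1.76 (565, -48, 145) [-0.78  0.32  0.94  1.82 -0.29  1.15 -1.5 ]
-1.76 (500, 200, 60) [-1.02  0.31  0.65  1.95 -0.23  0.95 -2.02]
-1.76 (490, -11, 107) [-0.84  0.14  0.84  2.03 -0.12  1.02 -1.71]
-1.76 (567, -25, 199) [-0.82  0.25  0.92  1.75 -0.21  1.24 -1.6 ]
```

```bash
python3 - <<'E'
import cv2
a=cv2.imread("pics/scene0.png")[70:235,310:512]; cv2.imwrite("pics/c3.png",cv2.resize(a,None,fx=3.5,fy=3.5,interpolation=cv2.INTER_CUBIC))
E
```

```text
(no output)
```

View pics/c3.png

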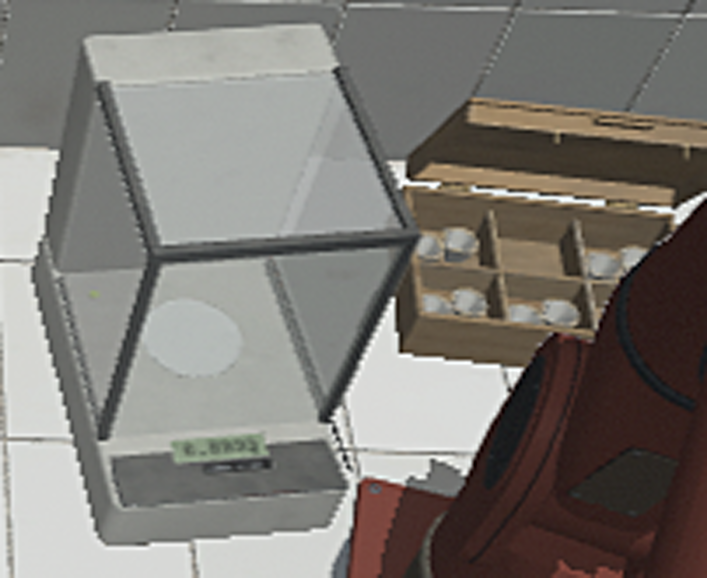

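```bash
cat > snap.py <<'E'
from plant import ctrl, optics
import cv2,numpy as np
def snap(n,name):
    f=optics.grab_frame(n); cv2.imwrite(f"pics/{name}.png",cv2.cvtColor(f["pixels"],cv2.COLOR_RGB2BGR)); np.savez(f"pics/{name}.npz",**f)
E
python3 - <<'E'
from snap import *; from h import *
ctrl.goto((540,-40,340),down(-.19))
snap("wrist","w1"); print(ctrl.get_eef_pos(),ctrl.get_time(),ctrl.get_joint_positions())
E
```

```text
[540.12484955 -39.0116172  339.80109403] 2.975 [-0.44010817  0.06709049  0.46001019  1.57201409 -0.02980309  1.5097764
 -0.16744563]
```

View pics/w1.png

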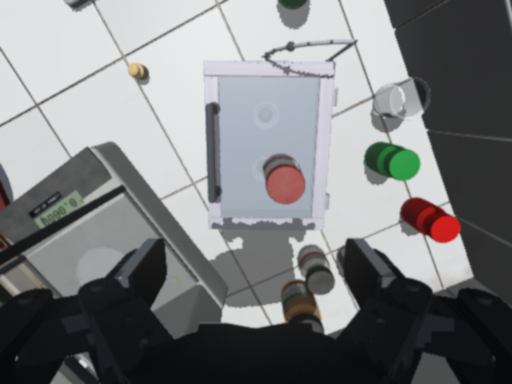

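```bash
python3 - <<'E'
import cv2
a=cv2.imread("pics/w1.png")[30:240,190:370]; cv2.imwrite("pics/c4.png",cv2.resize(a,None,fx=2.8,fy=2.8,interpolation=cv2.INTER_CUBIC))
E
```

```text
(no output)
```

View pics/c4.png

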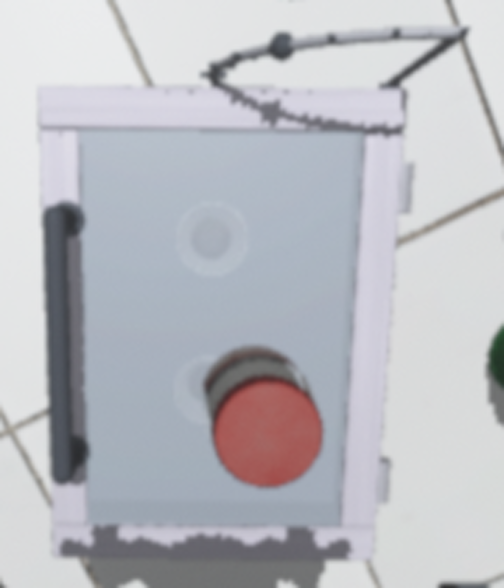

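```bash
python3 - <<'E'
from h import *
W=load("w1"); c=lambda u,v:np.array([190+u/2.8-.32,30+v/2.8-.32])
L=[(-82,112,86),(-82,-112,86),(82,-112,86),(82,112,86)]
u=np.array([c(38,87),c(52,553),c(373,557),c(405,88)])
for o in range(1):
    f=lambda p:(proj(*W,boxpts(p,L))-u).ravel()
    r=least_squares(f,[560,-24,-.19]);print(r.x,np.round(r.fun,1))
X=r.x
L2=[(-70,55,126),(-70,-55,126),(19.9,118,138.1)]
print(np.round(proj(*W,boxpts(X,L2)),1),np.round([c(58,208),c(62,480),c(281,45)],1))
# fit with bars+mark
A=L+L2;uu=np.r_[u,[c(58,208),c(62,480),c(281,45)]]
g=lambda p:(proj(*W,boxpts(p,A))-uu).ravel()
r=least_squares(g,X,loss='soft_l1');print(r.x,np.round(g(r.x),1))
g2=lambda p:(proj(*W,boxpts(p[:3],np.array(A)+[0,0,p[3]]))-uu).ravel()
r2=least_squares(g2,[*X,0],loss='soft_l1');print("with dz",r2.x,np.round(g2(r2.x),1))
cap=plane(*W,c(268,432),176);print("cap",cap)
d=cap[:2]-r.x[:2];a=r.x[2];print("local",np.cos(a)*d[0]+np.sin(a)*d[1],-np.sin(a)*d[0]+np.cos(a)*d[1])
E
```

```text
[ 5.60233767e+02 -2.61160353e+01 -1.95677448e-01] [-1.  -1.4  0.1  1.8  0.   1.2  0.9 -0.7]
[[208.7 107. ]
 [211.6 198.6]
 [289.9  45.5]] [[210.4 104. ]
 [211.8 201.1]
 [290.   45.8]]
[ 5.60517904e+02 -2.63214496e+01 -1.96764933e-01] [-0.6 -1.4  0.2  1.8  0.2  1.3  1.3 -0.4 -1.4  3.1 -0.  -2.5  0.3 -0.1]
with dz [ 5.60578920e+02 -2.59765220e+01 -1.97350149e-01 -3.90938506e+00] [-0.1 -1.2  0.6  0.5 -0.5  0.1  0.5 -0.2 -0.9  2.8  0.4 -3.6 -0.   0.4]
cap [571.54771598 -52.41080097 176.        ]
local 15.91739088457965 -23.429632289188078
```

```bash
python3 - <<'E'
from snap import *; from h import *
R=down(-.197)
ctrl.goto((571,-52.5,215),R)
print(ctrl.line_to((571,-52.5,138),speed=100,stop_force=8), ctrl.get_eef_pos())
snap("side","s2");snap("wrist","w2")
ctrl.command_gripper(30,40); print(ctrl.get_grip_width(),ctrl.get_force(),ctrl.get_eef_pos(),ctrl.get_time())
snap("side","s3")
a=cv2.imread("pics/s3.png")[100:280,190:390];b=cv2.imread("pics/s2.png")[100:280,190:390]
cv2.imwrite("pics/c5.png",cv2.resize(np.hstack([b,a]),None,fx=2,fy=2,interpolation=cv2.INTER_CUBIC))
E
```

```text
False [571.49301351 -52.59424745 138.75081804]
43.02634179690502 [-1.22686622  1.44285595  5.76999043] [571.3224537  -52.52932121 138.61172642] 5.0583
```

View pics/c5.png

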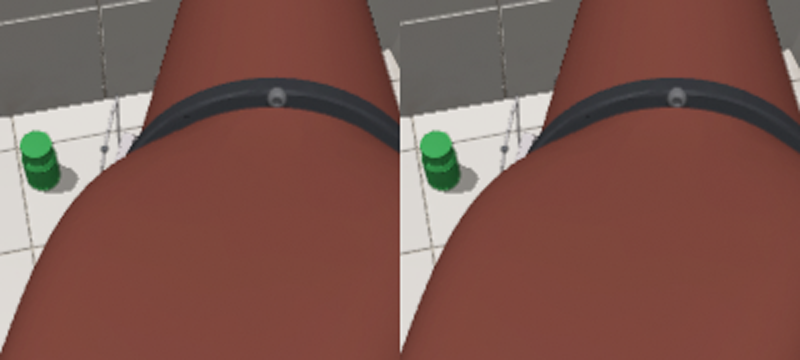

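View pics/w2.png

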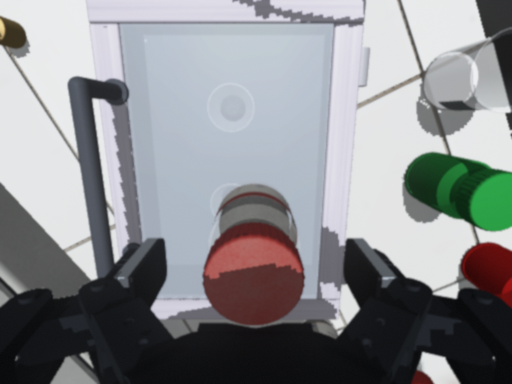

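The wrist view shows the cap at (253,275) centred between the fingers. Width stopped at 43 mm, on the cap. Lifting and carrying it across.

```bash
python3 - <<'E'
from snap import *; from h import *
ctrl.line_to((571,-52.5,265),speed=120)
print(ctrl.get_grip_width(),ctrl.get_force()); snap("wrist","w3")
ctrl.line_to((495,205,265),speed=200)
snap("wrist","w4");print(ctrl.get_grip_width(),ctrl.get_time())
a=np.hstack([cv2.imread("pics/w3.png"),cv2.imread("pics/w4.png")]);cv2.imwrite("pics/c6.png",cv2.resize(a,(800,300)))
E
```

```text
43.02256894401425 [ 0.51422161  0.25757272 -0.98507051]
42.99276999896442 7.9083
```

View pics/c6.png

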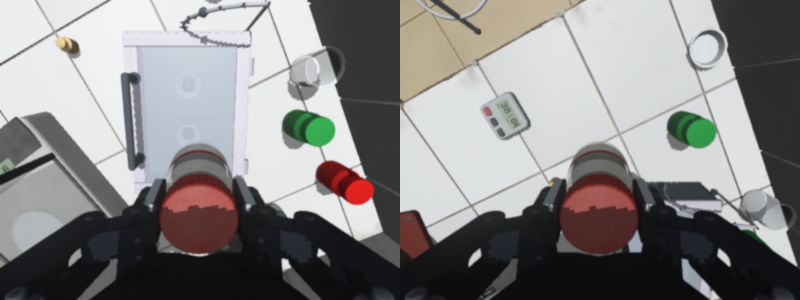

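The bottle is held upright and the spot below is clear. The timer at (505,115) and the green jar at (690,128) are well away. Lowering.

```bash
python3 - <<'E'
from snap import *; from h import *
ctrl.line_to((495,205,68),speed=150)
print(ctrl.line_to((495,205,46),speed=20,stop_force=4), ctrl.get_eef_pos(),ctrl.get_force())
ctrl.command_gripper(85); ctrl.sleep(0.2)
print(ctrl.get_grip_width(),ctrl.get_force())
ctrl.line_to((495,205,180),speed=120)
snap("wrist","w5");snap("scene","s5");print(ctrl.get_time())
a=np.hstack([cv2.imread("pics/w5.png"),cv2.imread("pics/s5.png")]);cv2.imwrite("pics/c7.png",cv2.resize(a,(800,300)))
E
```

```text
True [494.9346662  205.00594123  54.29987902] [-1.70635802  0.09733691  5.51922187]
84.7427802677379 [1.11518211 0.45214495 0.66021949]
12.0833
```

View pics/c7.png

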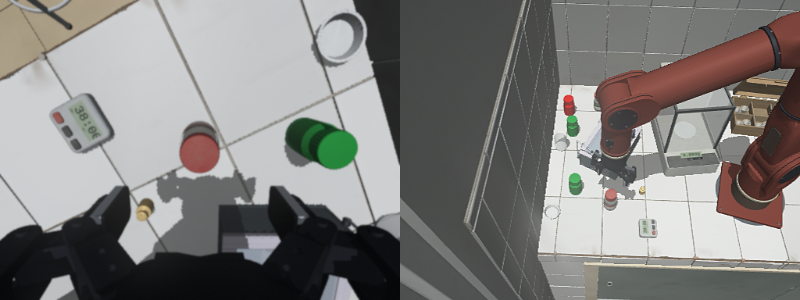

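```bash
python3 - <<'E'
from snap import *; from h import *
print(ctrl.get_eef_pos(),cv2.Rodrigues(ctrl.get_ee_rot())[0].round(2).tolist(),ctrl.get_joint_positions())
W=load("w5");S=load("s5")
print("cap",plane(*W,(200*1.28,153*1.28),90),"scene",plane(*S,((610-400)*1.28,192*1.28),90))
a=cv2.imread("pics/w5.png")[140:280,180:330]
b=cv2.imread("pics/s5.png")[200:300,200:320]
cv2.imwrite("pics/c8.png",np.hstack([cv2.resize(a,(400,373)),cv2.resize(b,(400,373))]))
E
```

```text
[494.56151972 204.79523149 179.13767026] [[0.2, 0.98, -0.0], [0.98, -0.2, -0.0], [-0.0, -0.0, -1.0]] [-0.71111827  0.13587774  0.2576443   1.82311093 -0.03694088  1.19028909
 -0.63885871]
cap [496.35607217 204.82697528  90.        ] scene [497.52008445 202.00811055  90.        ]
```

View pics/c8.png

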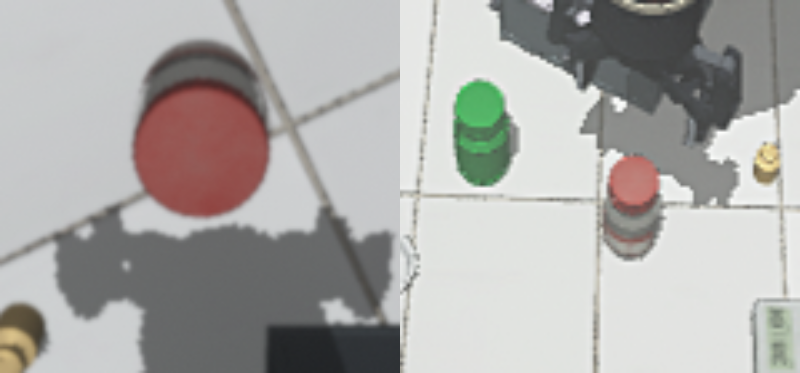

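The bottle is upright on the bench at (496,205), with its cap centred at wrist (256,196). Now I'll go above the bar and check it.

```bash
python3 - <<'E'
from snap import *; from h import *
R=down(-.197)
ctrl.line_to((494.6,204.8,230),speed=200)
ctrl.line_to((492,-13,230),R,speed=250)
snap("wrist","w6");print(ctrl.get_eef_pos(),ctrl.get_time())
W=load("w6");print(proj(*W,boxpts((560.5,-26.5,-.197),[(-70,55,126),(-70,-55,126),(-70,0,126)])))
W=load("w1");print(plane(*W,(211.1,152.5),126))
cv2.imwrite("pics/w6b.png",cv2.resize(cv2.imread("pics/w6.png"),(800,600)))
E
```

```text
[491.88343323 -11.3734849  229.66080157] 13.5583
[[254.08668279 127.68087341]
 [253.97250707 251.63960572]
 [254.02637065 193.1607894 ]]
[493.23404196 -10.20902756 126.        ]
```

View pics/w6b.png

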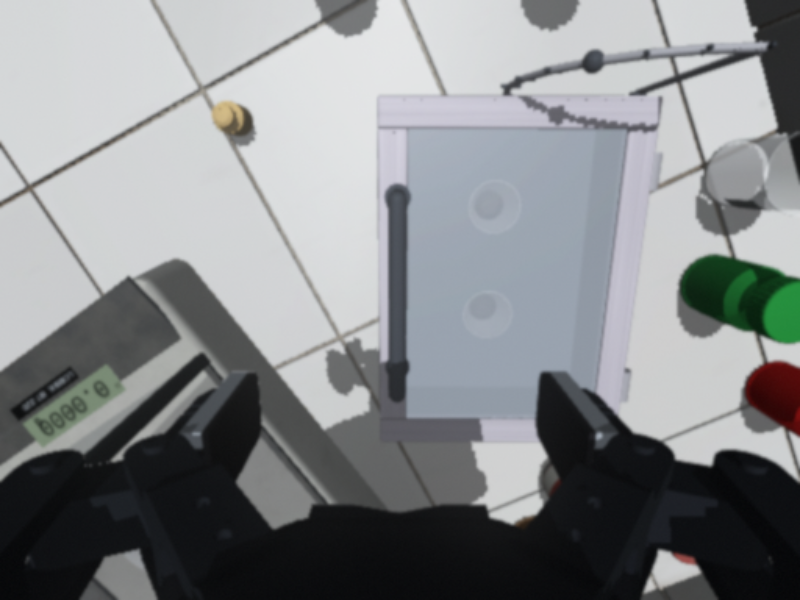

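The bar runs straight up the image from (398,185) to (397,400), midway between the fingers and within 1 px of my model in x. Descending and gripping.

```bash
python3 - <<'E'
from snap import *; from h import *
R=down(-.197)
print(ctrl.line_to((492.2,-12.5,107),R,speed=100,stop_force=8),ctrl.get_eef_pos(),ctrl.get_force())
ctrl.command_gripper(0,60); ctrl.sleep(.2)
print(ctrl.get_grip_width(),ctrl.get_eef_pos(),ctrl.get_force(),ctrl.get_time())
snap("wrist","w7")
E
```

```text
False [492.62503678 -12.45861866 107.55887717] [ 0.20043176  0.32682395 -0.39415205]
7.62622584830248 [490.68960148 -12.19675773 106.72966226] [-6.98937801  0.78819016  5.87769715] 15.8333
```

View pics/w7.png

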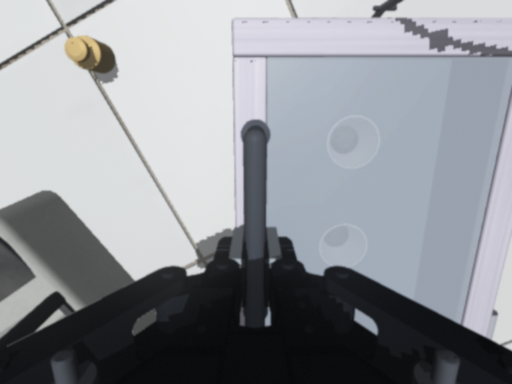

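```bash
cat > lift.py <<'E'
from snap import *; from h import *
R=down(-.197); r=np.hypot(150,48); f0=np.arctan2(48,-150)
def tgt(deg,base=(490.4,-12.3,106.8)):
    f=f0-np.radians(deg); dx=r*np.cos(f)+150; dz=r*np.sin(f)-48
    return np.array(base)+[dx*np.cos(-.197),dx*np.sin(-.197),dz]
E
python3 - <<'E'
from lift import *
for d in (4,8,12): 
    ctrl.line_to(tgt(d),speed=50); print(d,tgt(d).round(1),ctrl.get_eef_pos().round(1),ctrl.get_force().round(1),round(ctrl.get_grip_width(),2),ctrl.get_time())
snap("wrist","w8")
E
```

```text
4 [494.  -13.  117.1] [494.2 -12.9 117.2] [ 2.5  1.8 -5.4] 7.8 16.2417
8 [498.4 -13.9 127.2] [498.2 -13.7 127.2] [ 0.9  2.2 -3.2] 8.22 16.6083
12 [503.4 -14.9 136.9] [503.1 -14.8 136.9] [-2.7  2.8 -5.6] 8.09 16.975
```

View pics/w8.png

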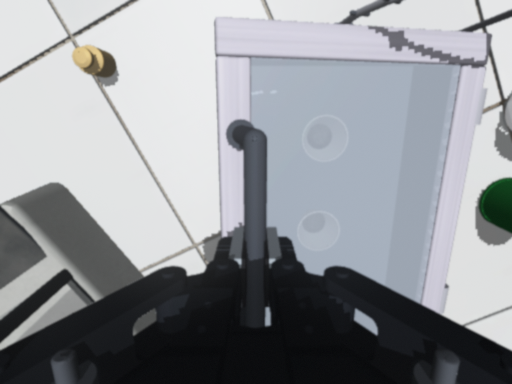

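The lid is rising: the bar at (255,230) stays in the pads and the frame is tilting. Forces are small, so I'm continuing to 45°.

```bash
python3 - <<'E'
from lift import *
for d in (18,24,30,36,41,45): 
    ctrl.line_to(tgt(d),speed=50); F=ctrl.get_force(); print(d,tgt(d).round(1),ctrl.get_eef_pos().round(1),F.round(1),round(ctrl.get_grip_width(),2),ctrl.get_time())
    if np.linalg.norm(F)>25: break
for n in("wrist","side","scene"): snap(n,"e_"+n)
E
```

```text
18 [512.1 -16.6 150.8] [511.5 -16.5 151.1] [-6.8  4.3 -1.2] 7.71 17.5083
24 [522.3 -18.7 163.7] [521.1 -18.3 164.1] [-10.1   4.3   2.5] 7.71 17.9917
30 [533.6 -20.9 175.4] [532.1 -20.5 176.2] [-14.1   5.1   7.1] 8.01 18.475
36 [546.2 -23.4 185.8] [544.6 -23.  187.3] [-17.9   5.5  14. ] 7.95 18.9583
41 [557.4 -25.7 193.4] [556.2 -25.3 195.8] [-18.5   5.   20.1] 7.99 19.3833
```

View pics/e_wrist.png

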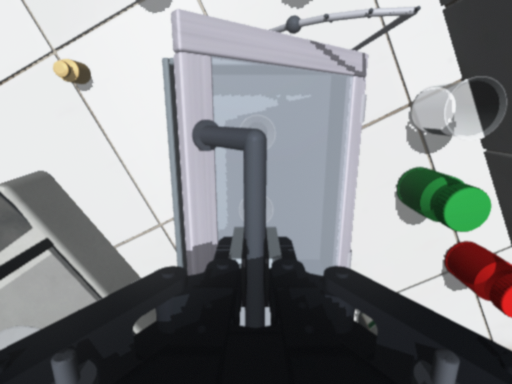

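View pics/e_side.png

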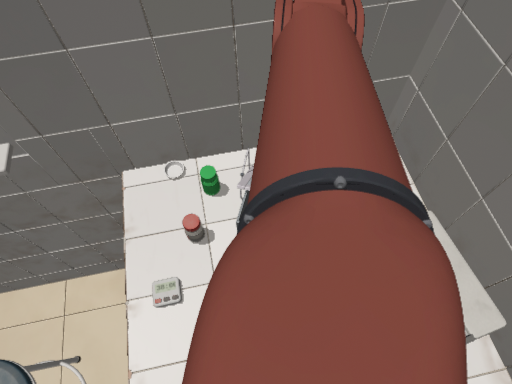

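View pics/e_scene.png

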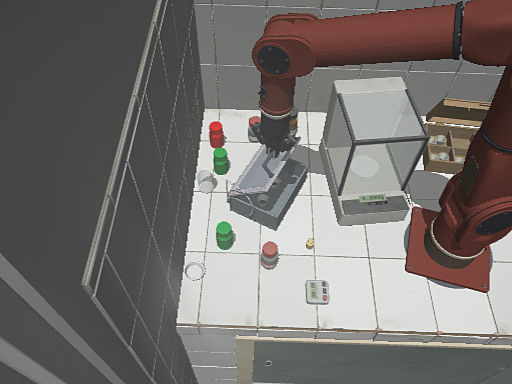

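```bash
python3 - <<'E'
from lift import *
P=np.array([(490.7,106.7),(494.2,117.2),(498.2,127.2),(503.1,136.9),(511.5,151.1),(521.1,164.1),(532.1,176.2),(544.6,187.3),(556.2,195.8)])
P[:,0]=(P[:,0]-490.7)/np.cos(.197)
f=lambda p:np.hypot(P[:,0]-p[0],P[:,1]-p[1])-p[2]
r_=least_squares(f,[150,59,157]);print(r_.x,r_.fun.round(2))
g=lambda p:np.hypot(P[:,0]-p[0],P[:,1]-p[1])-157.5
r_=least_squares(g,[150,59]);print(r_.x,r_.fun.round(2))
W=load("e_wrist")
# predicted lid pixels for angles, box est (559,-26.5)
for X in((558.7,-26.3,-.197),):
  for d in(36,38,40,42,44):
    t=np.radians(d)
    def lp(x,y,z): # rel hinge local
        return (80+x*np.cos(t)+z*np.sin(t), y, 78-x*np.sin(t)+z*np.cos(t))
    L=[lp(-162,112,8),lp(2,112,8),lp(-150,55,48),lp(-150,55,8)]
    print(d,proj(*W,boxpts(X,L)).round(0).tolist())
    print("   mark",proj(*W,boxpts(X,(19.9,118,138.1))).round(0).tolist())
a=cv2.imread("pics/e_wrist.png")[0:160,150:430]
cv2.imwrite("pics/c9.png",cv2.resize(a,None,fx=2.8,fy=2.8,interpolation=cv2.INTER_CUBIC))
b=cv2.imread("pics/e_scene.png")[120:250,200:330]
cv2.imwrite("pics/c10.png",cv2.resize(b,None,fx=4.5,fy=4.5,interpolation=cv2.INTER_CUBIC))
E
```

```text
[155.44430004  59.76167344 162.38027816] [-0.   -0.01  0.07 -0.08 -0.02  0.02  0.03 -0.01 -0.01]
[151.42265016  62.76109153] [ 0.17  0.06  0.05 -0.16 -0.15 -0.11 -0.04  0.03  0.18]
36 [[161.0, 13.0], [367.0, 53.0], [229.0, 139.0], [191.0, 134.0]]
   mark [[291.0, 24.0]]
38 [[166.0, 10.0], [367.0, 53.0], [239.0, 139.0], [196.0, 134.0]]
   mark [[291.0, 24.0]]
40 [[172.0, 7.0], [367.0, 53.0], [249.0, 140.0], [201.0, 135.0]]
   mark [[291.0, 24.0]]
42 [[178.0, 3.0], [367.0, 53.0], [260.0, 141.0], [207.0, 135.0]]
   mark [[291.0, 24.0]]
44 [[185.0, 0.0], [367.0, 53.0], [272.0, 141.0], [213.0, 136.0]]
   mark [[291.0, 24.0]]
```

View pics/c9.png

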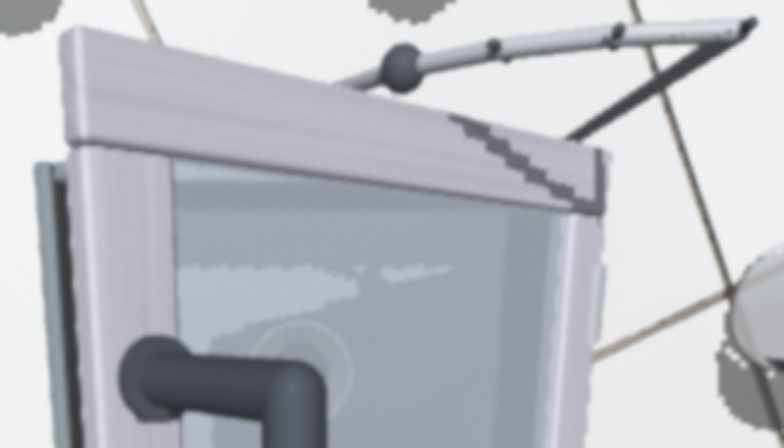

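View pics/c10.png

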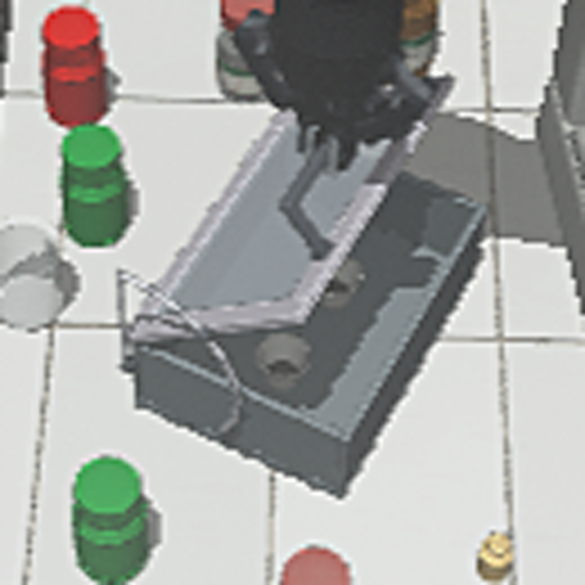

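The crop puts the lid's front-left corner at wrist (173,11) and the bar end at (255,137). That means about 40–41°, with the lid well held. The rising radial force shows my arc centre was about 3 mm off, so I'll re-centre on the fitted hinge and go to 45°.

```bash
python3 - <<'E'
from lift import *
p0=ctrl.get_eef_pos(); h=np.array([153,61.]); x0=np.array([(p0[0]-490.7)/np.cos(.197),p0[2]])
v=x0-h
for d in(2,4.3):
    t=np.radians(d); w=np.array([v[0]*np.cos(t)+v[1]*np.sin(t),-v[0]*np.sin(t)+v[1]*np.cos(t)])-v
    T=p0+[w[0]*np.cos(.197),-w[0]*np.sin(.197),w[1]]
    ctrl.line_to(T,speed=30); print(T.round(1),ctrl.get_eef_pos().round(1),ctrl.get_force().round(1),round(ctrl.get_grip_width(),2),ctrl.get_time())
ctrl.sleep(.4);print(ctrl.get_eef_pos().round(1),ctrl.get_force().round(1))
for n in("wrist","scene"): snap(n,"f_"+n)
W=load("f_wrist")
X=(558.7,-26.3,-.197)
for d in(41,43,45,47):
    t=np.radians(d)
    lp=lambda x,y,z:(80+x*np.cos(t)+z*np.sin(t), y, 78-x*np.sin(t)+z*np.cos(t))
    L=[lp(-162,112,8),lp(-162,112,0),lp(2,112,8),lp(-150,55,48),lp(-150,55,8)]
    print(d,proj(*W,boxpts(X,L)).round(0).tolist())
a=cv2.imread("pics/f_wrist.png")[0:160,150:430]
b=cv2.imread("pics/f_scene.png")[120:280,200:330]
cv2.imwrite("pics/c11.png",np.hstack([cv2.resize(a,(784,448),interpolation=cv2.INTER_CUBIC)]))
cv2.imwrite("pics/c12.png",cv2.resize(b,None,fx=3.7,fy=3.7,interpolation=cv2.INTER_CUBIC))
E
```

```text
[560.8 -26.2 198.6] [560.8 -26.2 199.3] [-5.8  2.8  1.8] 7.88 19.8917
[566.3 -27.3 201.8] [566.  -27.3 202.2] [-6.1  3.4  1.2] 7.73 20.2583
[565.9 -27.3 202.2] [-7.1  3.5  0.6]
41 [[157.0, 10.0], [150.0, 14.0], [352.0, 54.0], [232.0, 139.0], [188.0, 134.0]]
43 [[163.0, 7.0], [155.0, 11.0], [352.0, 54.0], [243.0, 140.0], [193.0, 135.0]]
45 [[170.0, 4.0], [161.0, 8.0], [352.0, 54.0], [254.0, 140.0], [199.0, 135.0]]
47 [[177.0, 0.0], [167.0, 5.0], [352.0, 54.0], [266.0, 141.0], [206.0, 136.0]]
```

View pics/c11.png

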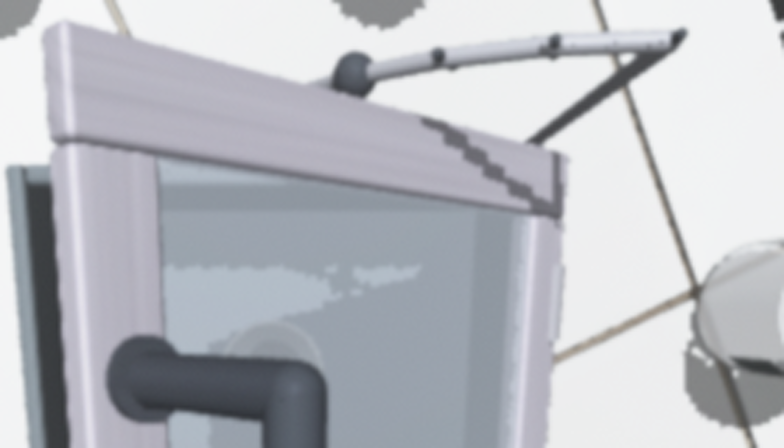

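View pics/c12.png

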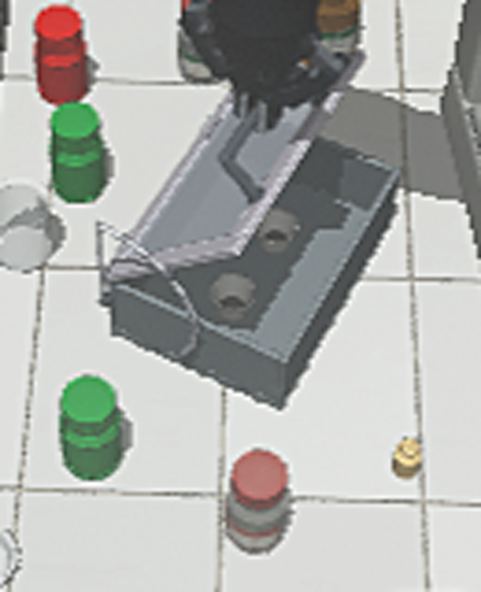

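The wrist crop shows the lid corner at (172,8), the post base at (200,135) and the bar end at (256,137). The model at 45° gives (170,4), (199,135) and (254,140), and the hinge corner matches to 1 px, so the lid is at 45 ± 1°. In the scene crop the bottle stands upright (258,500) clear of the box, and both crucibles and the weight are undisturbed. Quick check that it is at rest, then handing in.

```bash
python3 - <<'E'
from plant import ctrl
import numpy as np
a=ctrl.get_eef_pos();ctrl.sleep(.5);b=ctrl.get_eef_pos();print((b-a).round(2),ctrl.get_force().round(1),ctrl.get_grip_width(),abs(ctrl.get_qd()).max(),ctrl.get_time())
ctrl.hand_in()
E
```

```text
[-0.02 -0.03 -0.02] [-7.   3.2  2.2] 7.494677889225347 0.0016544744954576245 21.2583
the job is handed in; nothing more can be done
```

I stood the bottle upright on the bench left of the box, at about (496, 205) mm. I then gripped the lid's bar, raised the lid to about 45° and handed in at 21.3 s, still holding it.

**Last checks:**
- **Lid:** the wrist image and the arc fitted to the arm's path both gave 45 ± 1°.
- **Rest:** the arm was still, drifting less than 0.05 mm in 0.5 s, and the tool force was about 8 N.
- **Bottle and surroundings:** the bottle is upright and clear of the box. I compared the weight and crucibles by eye only, and they looked undisturbed. The beaker, timer and dish I did not check separately, but the arm never went near them.

**Disagreements:**
- **Camera calibration:** the scene and side cameras differed by about 8 mm in y, so I used the wrist camera.
- **Lift path:** my first arc was about 3 mm off. The force built up to about 28 N near 41°, so I stopped and re-centred on a hinge position fitted to the path. The force then fell to about 8 N.
- **Finger width:** it read 7.5–8 mm on the 10 mm bar. I did not find out why, but the bar stayed in the grip throughout.

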